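# Brace a square jar in the bench block and unscrew its tight cap

## Task

Stand the square amber jar, cap up, fully home in the square recess of the wooden bench block, so that it cannot turn. Then unscrew its tight cap anticlockwise, turning only until the threads let go, and lift it off with the jar left home in the recess. Finish while still holding the cap level just above the jar's mouth, about 2 cm clear of it and touching nothing but the gripper, and leave the other things on the bench where they are.

Things in the scene. Friction and masses are not known exactly. Their poses are not given: they have to be found in the camera images.
- jar: square amber glass jar, 0.3 kg: body 56 x 56 mm, 62 mm high; above it a shoulder narrowing to a neck 36 mm across, mouth 82 mm above the underside. Origin: centre of the underside; z up through the mouth, x and y square to the flat sides. It starts standing upright beside the block with the cap on (98 mm high over the cap). Standing free it turns with its cap
- cap: round steel twist-off cap, 58 mm across, 26 mm high, 60 g, its upper 14 mm solid and best to grip. Origin: centre of its lower rim, z up. Screwed on, its rim is 72 mm above the jar's underside, 10 mm below the mouth, and its x axis is 0 to 0.2 rad anticlockwise (from above) of the jar's x axis
- thread (a point): centre of the neck, 72 mm above the jar's underside. Three-lug thread: the cap unscrews anticlockwise (from above) against a stiff seal (about 0.3 to 0.6 N m; under 15 N of grip slips), rising 2 to 3 mm, and lets go when its x axis is 1.0 to 1.1 rad anticlockwise of the jar's; from there to 1.5 rad it lifts straight off; much further the lugs catch the next threads. It cannot be pulled off before
- mouth (a point): centre of the jar's mouth, on the jar's axis 82 mm above its underside
- block: dark wooden block fixed to the bench, 100 x 100 mm, 30 mm high, with one square recess in its top, 59 x 59 mm with slightly chamfered mouth, 22 mm deep, sides parallel to the block's. Origin: centre of the underside (on the bench); z up, x and y square to its sides
- recess (a point): centre of the recess floor, 8 mm above the bench
- screwdriver: bystander: screwdriver lying on the bench. Origin under its middle
- round_jar: bystander: round amber jar with a lid, 64 mm across, 95 mm high. Origin: centre of the underside
- hammer: bystander: hammer lying on the bench
- tape: bystander: roll of paper tape lying flat, 90 mm across, 24 mm high. Origin: centre of the underside
- offcut: bystander: wood offcut 50 x 110 x 28 mm. Origin: centre of the underside
- bowl: bystander: white plastic bowl, 110 mm across, 45 mm high. Origin: centre of the underside
- brush: bystander: brush lying on the bench
Mind the look-alikes: they are no part of the job. There is more than one size of the cap; the job needs the middle-sized.

How it is judged:
On the way, in this order (a step that is already met when the one before it is completed fails the run):
1. the jar stands upright, fully home in the recess, its cap still screwed on (distance between jar and recess below 0.006 m and angle between jar's own z axis and vertical below 0.08 rad and z of cap in the frame of jar below 0.08 m and angle between the x axis of cap and the x axis of jar, either way round below 0.55 rad), for 0.2 s.
2. the cap is unscrewed and lifted clear of the mouth, the jar still home (distance between jar and recess below 0.006 m and angle between jar's own z axis and vertical below 0.08 rad and z of cap in the frame of jar above 0.086 m), for 0.1 s.
At the end, for the whole second after the job is handed in: the jar is upright and home in the recess (underside centre within 6 mm of the recess floor's centre); the gripper still holds the cap, still and level (within 0.2 rad), rim 8 to 40 mm above the mouth and within 20 mm of the jar's axis, touching neither jar nor block (distance between jar and recess below 0.006 m and angle between jar's own z axis and vertical below 0.08 rad and z of cap in the frame of jar between 0.09 and 0.122 m and horizontal distance between cap and mouth below 0.02 m and angle between cap's own z axis and vertical below 0.2 rad and contact force between cap and the fingers above 1 N and contact force between cap and jar below 0.2 N and contact force between cap and block below 0.2 N and linear speed of cap below 0.03 m/s); the arm keeps its last pose, push and grip.
It fails at once if the cap is turned on far past where the threads let go (more than 1.5 rad from the jar's x axis) (angle between the x axis of cap and the x axis of jar, either way round above 1.5 rad).
It fails at once if the jar is tipped over (angle between jar's own z axis and vertical above 0.6 rad).
It fails at once if a bystander is moved by more than 30 mm (distance of any of screwdriver, round_jar, hammer, tape, offcut, bowl, brush from where it was at the start of the episode above 0.03 m).
It also fails if it takes over 48 s, if anything falls off the work surface, if the arm or the gripper's body presses on something with over 40 N, if the wrist force passes 120 N, or if a joint passes its speed limit or range.

## Robot

A 6-joint arm with a two-finger parallel gripper is mounted at the origin on the work surface. World frame = base frame: x ahead of the robot, y to its left, z up, the work surface at z = 0. Lengths are in m, angles in rad, forces in N, time in s.
With the tool pointing down it reaches from about 0.35 to 0.775 m from the base axis. Payload 7.3 kg.
Tool frame: the origin (TCP) lies at the very end of the fingers, on their centre line; the grasp point (between the pads) lies grip_point_offset behind it (grip_point_offset is the distance from the TCP to the grasp point, in m); z points along the fingers, y is the direction in which the jaws open and shut (so a half turn about z gives the same grasp; the last joint's range is limited). The gripper opens to 92 mm and grips with 3 to 60 N. Pads are 19 mm wide; open, the fingers measure 130 mm over their backs; the gripper's body (75 mm by 190 mm) begins 47 mm behind the grasp point.
Start: joints at [1.044, 0.342, 1.524, -0, 1.275, -0.146], TCP at [0.195, 0.487, 0.227] pointing down, gripper open.
Joint ranges: [-2.53, 2.53], [-0.77, 2.02], [0.04, 2.7], [-1, 4.14], [0.28, 2.66], [-3.11, 3.11]. Speed limits (rad/s): [2.57, 2.57, 3.14, 3.14, 3.14, 3.14].

## Interface

Orientations are given as [roll, pitch, yaw] about the fixed x, y, z axes, in that order (R = Rz(yaw) Ry(pitch) Rx(roll)).
In Python, from cell import * gives the robot as it stands.
- The arm moves only by the shell command python3 -m inch 'ROWS' [OPENING] [FORCE]. ROWS is JSON, a list that holds one entry, the list of rows, each a list of 4 numbers: the shift along the tool's x, y, z in mm, then the turn about the tool's z in rad. In form: [[[x, y, z, roll], ...]]. A call has 1 to 10 rows; each row shifts and turns the commanded pose from where the row before left it, along the tool's axes as they then stand; what a row does not reach is not made up. A row lasts 1/8 s, in which the tool goes at most 62.5 mm and 10.7 degrees, less where a joint would pass 70% of its speed; a pose out of reach is approached as far as the arm can. A call with a gripper value outside its range is refused whole. OPENING is the closure, from -1 (fully open) to 1 (shut), set as the call begins (- or left out, the last holds). The fingers move at their own pace and stop on an object; FORCE is the grip in N (left out, the last holds). Time passes only in rows, so rows that do not move let the fingers close. It gives the time, the measured TCP pose, the force and the opening at its end, in the units of the state.
- observe(): the state, without advancing time (a new reading comes with each control period).
- read_camera(name): name is "scene" or "side" or "wrist"; returns a dict with "img" (400x640x3 uint8, blue, green, red), "fx", "fy", "cx", "cy" (pixels), "eye" and "rotation" of the camera in the world; the wrist camera has in their place "T_tool_cam" (4x4, takes a point from camera to tool coordinates, whose origin is the TCP and whose axes are the flange's). Camera axes: x right, y down, z forward; pixel columns grow to the right and rows downward; lengths in m; the calibration is good to about 2 mm. A picture is of the moment at which its call begins: read the wrist's pose just before it. There is no depth.
- hand_in(): hands the job in, once; it reports no verdict.
Trained networks look in the newest picture that a camera, given by its name, has taken for a name from the list of things; names that differ only in an ending like _2 or _b are one class to them, and where a whole thing is asked for, a point or a joint stands for the part that bears it (a point fixed in the world has none). Each returns a list of dicts, best first, with "conf" (0 to 1); they miss things now and then, are a little off and sometimes report something else, mostly with a low value. They report only what shows in the picture. A call takes as long as a camera call. They do not tell look-alikes from the thing itself.
- boxes_of(camera, label): "at" ([row, column] in pixels, amid what is visible of it).
- place_of(camera, label): "at" ([row, column] in pixels: a listed point, or the origin of a listed thing).
The state is a dict: "time": time; "qpos": joint angles; "qvel": joint speeds; "joint_efforts": joint torques, N m; "tool_pos": TCP position; "tool_rot": TCP orientation; "contact_force": force on the tool from outside, world axes, zero at the start; "torque": the same for the moment, N m; "opening": finger opening in m.
Only numpy, scipy, OpenCV 4.12 (cv2) and the standard library are available. Lean on these libraries where they do the work, as an engineer would, in place of code of your own. Each camera call takes 0.05 s, during which the arm holds its last target. There are 200 camera calls.

## Working session

There is one attempt and no reset: what is moved stays moved. The work goes in short steps, Python scripts to look and compute and a shell command to move; the robot and the scene stay as the last step left them, time stands still between calls to the robot, and variables do not carry over. Pictures are saved under pics/ and viewed, about 8 in all and at most 12, crops included, and the job is handed in when it is done.

```bash
mkdir -p pics; ls
python3 - <<'E'
from cell import *
import cv2
s=observe(); print(s)
for n in("scene","side"):
    c=read_camera(n); cv2.imwrite(f"pics/{n}0.png",c["img"]); print(n,c["fx"],c["fy"],c["cx"],c["cy"],c["eye"],c["rotation"])
    for l in("jar","cap","mouth","thread","block","recess","round_jar","bowl","tape"):
        print(l,[(round(d["conf"],2),[round(float(v)) for v in d["at"]]) for d in place_of(n,l)[:4]])
try: print(grip_point_offset)
except Exception as e: print(e)
E
```

```text
pics
{'time': 0.0, 'qpos': array([ 1.04400019e+00,  3.42735831e-01,  1.52499360e+00, -1.58747890e-05,
        1.27536376e+00, -1.45994953e-01]), 'qvel': array([ 0.00084167, -0.00081752,  0.00063699, -0.00037527, -0.00071329,
        0.00058241]), 'joint_efforts': array([-1.84161632e-03, -4.31232297e+01, -2.44217008e+01,  7.14785582e-02,
        5.59347065e-02, -1.48425252e-04]), 'tool_pos': array([0.19490892, 0.48706271, 0.22604632]), 'tool_rot': array([-3.14010588e+00, -2.03274007e-04,  2.76079595e+00]), 'contact_force': array([ 1.61708946,  0.84943104, -0.18081703]), 'torque': array([ 0.04888822, -0.05371531, -0.04037168]), 'opening': 0.09208999951089916}
scene 403.5846263726017 403.5846263726017 323.2168079572599 196.7409540691213 [1.16509592 0.05430279 0.87012249] [-2.48269606  0.01241712  1.61567978]
jar [(0.67, [216, 389])]
cap [(0.74, [198, 394]), (0.73, [249, 356]), (0.65, [214, 479]), (0.58, [220, 421])]
mouth [(0.71, [193, 392]), (0.5, [297, 430])]
thread [(0.69, [201, 389]), (0.3, [203, 239])]
block [(0.74, [202, 239])]
recess [(0.73, [204, 238])]
round_jar [(0.58, [298, 426])]
bowl [(0.74, [293, 425]), (0.72, [216, 477]), (0.18, [194, 392])]
tape [(0.94, [159, 236])]
side 479.72523209524996 479.72523209524996 315.3292252652212 205.8634275175997 [0.5003626  0.90209413 0.89922817] [-2.31137574 -0.01583905 -3.07094758]
jar [(0.69, [279, 309])]
cap [(0.88, [263, 313]), (0.69, [313, 302]), (0.65, [256, 273]), (0.2, [172, 329])]
mouth [(0.63, [258, 310])]
thread [(0.84, [260, 308])]
block [(0.72, [177, 327])]
recess [(0.73, [174, 330])]
round_jar [(0.78, [300, 209])]
bowl [(0.93, [374, 309])]
tape [(0.92, [167, 383])]
0.0188
```

View pics/scene0.png

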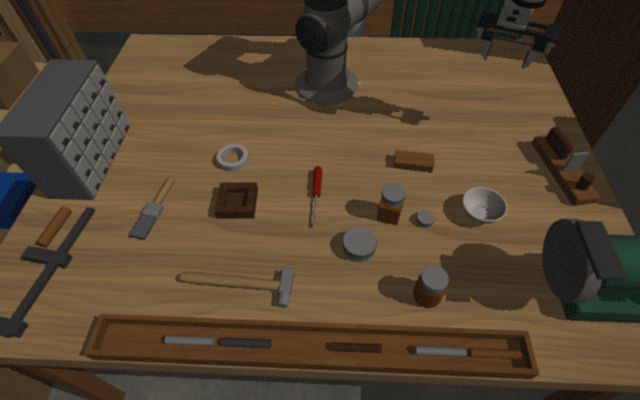

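View pics/side0.png

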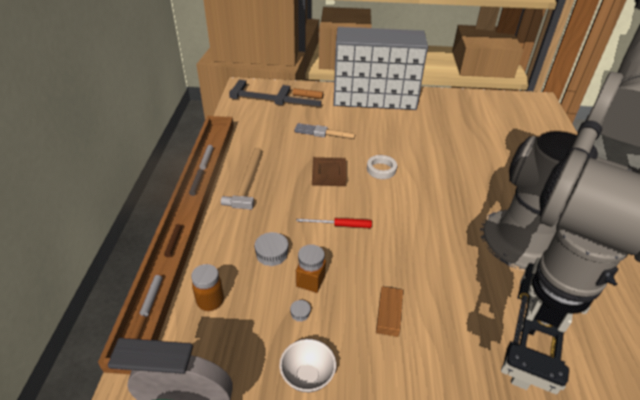

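The scene picture shows the square jar with its cap at (205,391). The round jar (285,431), a large loose cap (245,359) and a small one (218,425) are the look-alikes. The block is at (201,237), with a screwdriver between it and the jar. Next I triangulate.

```bash
cat > h.py <<'E'
from cell import *
import numpy as np, cv2
from scipy.spatial.transform import Rotation as Ro
rpy=lambda r: Ro.from_euler('xyz',r).as_matrix()
def cam(n):
    s=observe(); c=read_camera(n)
    c["K"]=np.array([[c["fx"],0,c["cx"]],[0,c["fy"],c["cy"]],[0,0,1.]])
    if n=="wrist":
        T=np.eye(4); T[:3,:3]=rpy(s["tool_rot"]); T[:3,3]=s["tool_pos"]; T=T@np.array(c["T_tool_cam"])
    else:
        T=np.eye(4); r=np.array(c["rotation"]); T[:3,:3]=r if r.shape==(3,3) else rpy(r); T[:3,3]=c["eye"]
    c["T"]=T; return c
def ray(c,at):
    d=np.linalg.solve(c["K"],[at[1],at[0],1.]); return c["T"][:3,3],c["T"][:3,:3]@d
def on_z(c,at,z):
    o,d=ray(c,at); return o+d*(z-o[2])/d[2]
def proj(c,p):
    q=c["K"]@(c["T"][:3,:3].T@(np.array(p)-c["T"][:3,3])); return q[1]/q[2],q[0]/q[2]
def st():
    s=observe(); return {k:np.round(s[k],4).tolist() for k in("time","tool_pos","tool_rot","contact_force","opening","qpos")}
E
python3 - <<'E'
from h import *
np.set_printoptions(precision=4,suppress=True)
C={n:cam(n) for n in("scene","side")}
P={"jar":0,"thread":.072,"mouth":.082,"block":0,"recess":.008,"cap":.072,"tape":0,"bowl":0,"round_jar":0,"screwdriver":0,"hammer":0,"offcut":0,"brush":0}
for n in C:
    for l,z in P.items():
        print(n,l,[(round(d["conf"],2),on_z(C[n],d["at"],z)[:2]) for d in place_of(n,l)[:2]])
# block corners top, edge lines via dark mask
E
```

```text
scene jar [(0.67, array([0.5495, 0.1819]))]
scene thread [(0.92, array([0.5443, 0.1838])), (0.75, array([0.5818, 0.3932]))]
scene mouth [(0.74, array([0.5402, 0.1913])), (0.25, array([0.5977, 0.3916]))]
scene block [(0.65, array([ 0.5195, -0.2135])), (0.63, array([ 0.5279, -0.2136]))]
scene recess [(0.56, array([ 0.5301, -0.2118]))]
scene cap [(0.95, array([0.6918, 0.1033])), (0.78, array([0.5446, 0.1935]))]
scene tape [(0.64, array([ 0.3681, -0.2525]))]
scene bowl [(0.92, array([0.54  , 0.4251]))]
scene round_jar [(0.68, array([0.767 , 0.2683])), (0.2, array([0.4899, 0.0027]))]
scene screwdriver [(0.71, array([0.4966, 0.0001]))]
scene hammer [(0.84, array([ 0.7597, -0.1788]))]
scene offcut [(0.64, array([0.3737, 0.2728]))]
scene brush [(0.76, array([ 0.5486, -0.4383])), (0.22, array([ 0.5213, -0.2183]))]
side jar []
side thread [(0.92, array([0.5462, 0.1794]))]
side mouth [(0.85, array([0.5424, 0.1958])), (0.3, array([ 0.5547, -0.3225]))]
side block [(0.84, array([ 0.5368, -0.225 ]))]
side recess [(0.57, array([ 0.5239, -0.2213])), (0.27, array([ 0.5228, -0.2152]))]
side cap [(0.89, array([0.6491, 0.1673])), (0.75, array([0.5439, 0.1764]))]
side tape [(0.68, array([ 0.3632, -0.2652])), (0.29, array([0.5483, 0.1848]))]
side bowl [(0.74, array([0.5374, 0.4223]))]
side round_jar [(0.65, array([0.77  , 0.2673])), (0.4, array([ 0.523 , -0.2209]))]
side screwdriver [(0.46, array([ 0.5241, -0.2127]))]
side hammer [(0.71, array([ 0.7611, -0.1795])), (0.53, array([0.5491, 0.1209]))]
side offcut [(0.83, array([0.369 , 0.2703]))]
side brush [(0.62, array([ 0.5599, -0.4317]))]
```

```bash
cat >> h.py <<'E'
def go(xyz,yaw=None):
    "remaining shift in tool axes (mm), turn about tool z; the turn is to be made last"
    s=observe(); R=rpy(s["tool_rot"]); d=R.T@(np.array(xyz)-s["tool_pos"])*1000
    w=None
    if yaw is not None: w=-(yaw-s["tool_rot"][2]); w=(w+np.pi/2)%np.pi-np.pi/2
    return np.round(d,1).tolist(), w
E
python3 - <<'E'
from h import *
c=cam("wrist"); print(np.round(c["T_tool_cam"],3),c["fx"])
print(go([.545,.185,.28]),st())
E
```

```text
[[-0.001 -0.957 -0.29   0.079]
 [ 1.    -0.002  0.001  0.   ]
 [-0.001 -0.29   0.957 -0.158]
 [ 0.     0.     0.     1.   ]] 318.99492176881955
([-437.2, -150.7, -53.3], None) {'time': 2.45, 'tool_pos': [0.1951, 0.4874, 0.2268], 'tool_rot': [3.1415, 0.0, 2.7608], 'contact_force': [-0.314, -0.1012, 0.297], 'opening': 0.0919, 'qpos': [1.044, 0.342, 1.5241, 0.0, 1.2754, -0.146]}
```

```bash
python3 -m inch '[[[0,0,-53,0],[-54,-19,0,0],[-55,-19,0,0],[-54,-19,0,0],[-55,-19,0,0],[-55,-19,0,0],[-55,-19,0,0],[-55,-19,0,0],[-54,-18,0,0],[0,0,0,0]]]' -1 30
python3 - <<'E'
from h import *
np.set_printoptions(precision=4,suppress=True)
print(st())
c=cam("wrist"); cv2.imwrite("pics/w1.png",c["img"])
for l,z in(("jar",0),("cap",.072),("thread",.072),("mouth",.082)):
    print(l,[(round(d["conf"],2),d["at"],on_z(c,d["at"],z)[:2]) for d in place_of("wrist",l)[:3]])
E
```

```text
time: 3.7
tool_pos: [0.547, 0.1818, 0.2787]
tool_rot: [-3.141, -0.0, 2.756]
contact_force: [-1.0, 0.4, -0.5]
opening: 0.0921
{'time': 3.7, 'tool_pos': [0.547, 0.1818, 0.2787], 'tool_rot': [-3.1407, -0.0001, 2.7559], 'contact_force': [-0.9502, 0.3531, -0.4547], 'opening': 0.0921, 'qpos': [0.1884, 0.4063, 1.283, -0.0007, 1.4529, -0.9966]}
jar [(0.57, [157.7, 326.4], array([0.5457, 0.191 ]))]
cap [(0.73, [148.9, 391.7], array([0.5526, 0.2673])), (0.64, [169.7, 327.1], array([0.5472, 0.19  ])), (0.58, [244.6, 301.3], array([0.6235, 0.1247]))]
thread []
mouth []
```

View pics/w1.png

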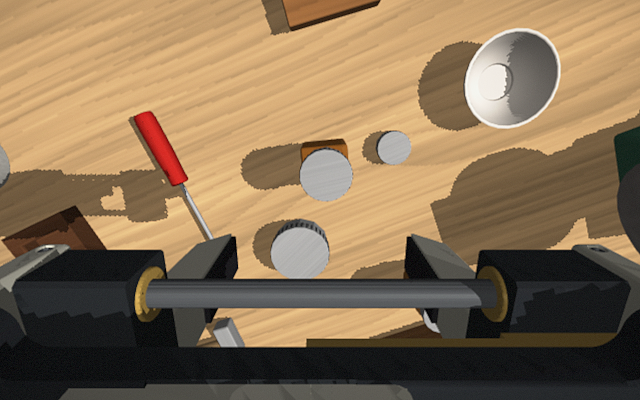

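The wrist picture shows the jar's cap top at (174,326), with the amber body behind it at rows 140-155. The small cap is at (147,394) and the large cap at (250,300). I step sideways and lower to see the jar's flanks and get its yaw.

```bash
python3 -m inch '[[[0,-50,40,0],[0,-50,40,0],[0,0,0,0]]]'
python3 - <<'E'
from h import *
np.set_printoptions(precision=4,suppress=True)
print(st())
c=cam("wrist"); cv2.imwrite("pics/w2full.png",c["img"]); np.save("w2T.npy",c["T"]); np.save("K.npy",c["K"])
r,k=proj(c,[.546,.187,.05]); print(r,k)
for l,z in(("jar",0),("cap",.072)):
    print(l,[(round(d["conf"],2),d["at"],on_z(c,d["at"],z)[:2]) for d in place_of("wrist",l)[:3]])
r0,k0=int(max(0,r-60)),int(min(max(0,k-80),480)); print(r0,k0)
cv2.imwrite("pics/w2.png",cv2.resize(c["img"][r0:r0+120,k0:k0+160],None,fx=5,fy=5,interpolation=cv2.INTER_CUBIC))
E
```

```text
time: 4.32
tool_pos: [0.5042, 0.0931, 0.1989]
tool_rot: [-3.138, -0.007, 2.76]
contact_force: [-0.0, -0.3, 0.5]
opening: 0.0918
{'time': 4.325, 'tool_pos': [0.5042, 0.0931, 0.1989], 'tool_rot': [-3.138, -0.0073, 2.7595], 'contact_force': [-0.0432, -0.2699, 0.4842], 'opening': 0.0918, 'qpos': [0.0332, 0.3489, 1.595, -0.0004, 1.2058, -1.1554]}
189.08495865319904 424.10085174719626
jar [(0.84, [178.6, 412.7], array([0.5477, 0.1889])), (0.35, [88.3, 620.4], array([0.5359, 0.4219]))]
cap [(0.72, [198.1, 433.0], array([0.5493, 0.1876])), (0.62, [164.5, 493.6], array([0.5392, 0.2472])), (0.56, [276.6, 377.8], array([0.608, 0.113]))]
129 344
```

View pics/w2.png

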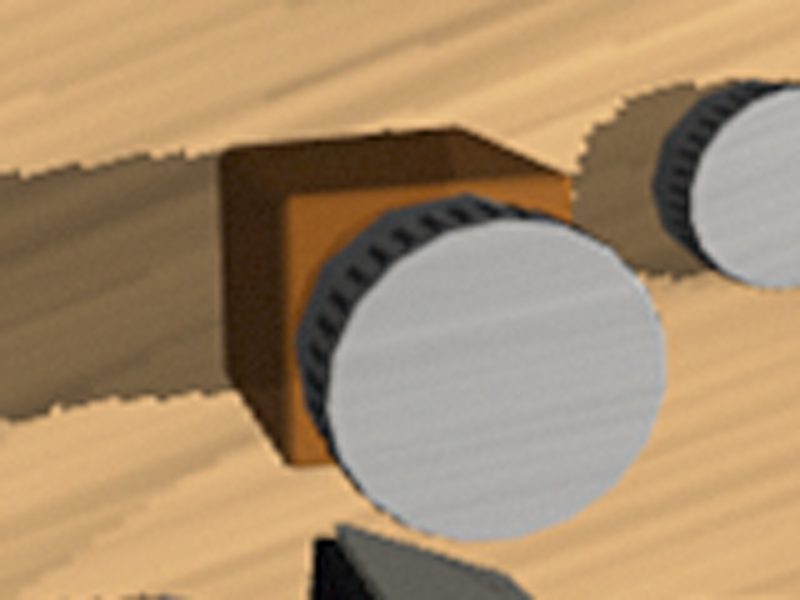

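The crop shows the jar clearly. The base corners are at crop (220,150), (460,128) and (228,375); the body-top corners are at (287,197), (572,178) and (290,465). The cap disc is centred near (497,378).

Run:
```python
from h import *
np.set_printoptions(precision=4,suppress=True)
c=dict(K=np.load("K.npy"),T=np.load("w2T.npy"))
f=lambda u,v,z: on_z(c,(129+v/5-.4,344+u/5-.4),z)[:2]
for z,(A,B,D) in((0,((220,150),(460,128),(228,375))),(.062,((287,197),(572,178),(290,465)))):
    a,b,d=(f(*p,z) for p in(A,B,D))
    e1,e2=b-a,d-a
    print(z,a,b,d,np.linalg.norm(e1),np.linalg.norm(e2),"yaw",np.arctan2(*e1[::-1]),np.arctan2(*e2[::-1]),"centre",(b+d)/2)
print("cap",f(497,378,.098))
```

```text
0 [0.515  0.1696] [0.5304 0.2211] [0.5661 0.1544] 0.05374477654981333 0.053354462794880146 yaw 1.2804158053841628 -0.2890324347603649 centre [0.5483 0.1877]
0.062 [0.5138 0.1703] [0.5302 0.2208] [0.5652 0.1543] 0.053136175159835 0.05380633210787123 yaw 1.2558826932371003 -0.3013616504180316 centre [0.5477 0.1876]
cap [0.5471 0.188 ]
```

Jar: centre (0.5475, 0.188), yaw -0.30 (mod 90°). I go above it and turn clockwise 0.9 rad, which leaves the last joint room for the unscrewing.

```bash
python3 -m inch '[[[-5,52,0,0],[0,52,0,0],[0,0,10,0.18],[0,0,10,0.18],[0,0,10,0.18],[0,0,10,0.18],[0,0,10,0.18],[0,0,0,0],[0,0,0,0]]]'
python3 - <<'E'
from h import *
print(st(),go([.5475,.1878,.072]))
E
```

```text
time: 5.6
tool_pos: [0.5524, 0.1899, 0.1527]
tool_rot: [3.139, 0.0, 1.866]
contact_force: [0.9, -0.0, 0.1]
opening: 0.092
{'time': 5.6, 'tool_pos': [0.5524, 0.1899, 0.1527], 'tool_rot': [3.1394, 0.0001, 1.8655], 'contact_force': [0.9081, -0.0042, 0.0744], 'opening': 0.092, 'qpos': [0.1999, 0.5127, 1.4657, 0.0001, 1.1609, -0.0949]} ([-0.6, -5.5, 80.7], None)
```

```bash
python3 -m inch '[[[-1,-5,40,0],[0,0,40,0],[0,0,0,0],[0,0,0,0]]]' && python3 -m inch '[[[0,0,0,0],[0,0,0,0],[0,0,0,0],[0,0,0,0],[0,0,0,0],[0,0,0,0]]]' 1 45; python3 -m inch '[[[0,0,-8,0],[0,0,-20,0],[0,0,-40,0],[0,0,-40,0],[0,0,-40,0],[0,0,0,0],[0,0,0,0]]]'
```

```text
time: 6.1
tool_pos: [0.5485, 0.187, 0.0734]
tool_rot: [3.139, 0.0, 1.862]
contact_force: [0.8, 0.4, 0.2]
opening: 0.0919
time: 6.85
tool_pos: [0.5477, 0.1866, 0.0719]
tool_rot: [3.14, -0.0, 1.861]
contact_force: [1.3, 0.7, 1.4]
opening: 0.0566
time: 7.72
tool_pos: [0.546, 0.1863, 0.2178]
tool_rot: [-3.138, -0.0, 1.861]
contact_force: [-0.4, 0.2, -3.9]
opening: 0.057
```

```bash
python3 -m inch '[[[-53,-15,-3,0],[-53,-15,-3,0],[-53,-15,-3,0],[-53,-15,-3,0],[-53,-15,-3,0],[-52,-14,-3,0],[-52,-14,-3,0],[-52,-14,0,0],[-52,-14,0,0],[0,0,0,0]]]'
python3 - <<'E'
from h import *
np.set_printoptions(precision=4,suppress=True)
print(st())
c=cam("wrist"); cv2.imwrite("pics/b1full.png",c["img"]); np.save("b1T.npy",c["T"])
r,k=proj(c,[.526,-.215,.03]); print(r,k)
for l,z in(("block",0),("recess",.008)):
    print(l,[(round(d["conf"],2),d["at"],on_z(c,d["at"],z)[:2]) for d in place_of("wrist",l)[:3]])
cv2.imwrite("pics/b1.png",cv2.resize(c["img"][:250,160:480],None,fx=2.4,fy=2.4,interpolation=cv2.INTER_CUBIC))
E
```

```text
time: 8.98
tool_pos: [0.5552, -0.3078, 0.2368]
tool_rot: [-3.138, -0.003, 1.856]
contact_force: [0.2, 1.5, -5.0]
opening: 0.0566
{'time': 8.975, 'tool_pos': [0.5552, -0.3078, 0.2368], 'tool_rot': [-3.1376, -0.0033, 1.8558], 'contact_force': [0.1771, 1.5427, -5.0125], 'opening': 0.0566, 'qpos': [-0.6263, 0.5461, 1.169, -0.0011, 1.4315, -0.9112]}
84.51909017940889 319.7683011391986
block [(0.55, [87.4, 318.2], array([ 0.5245, -0.2172]))]
recess [(0.94, [90.9, 318.3], array([ 0.5258, -0.2211]))]
```

View pics/b1.png

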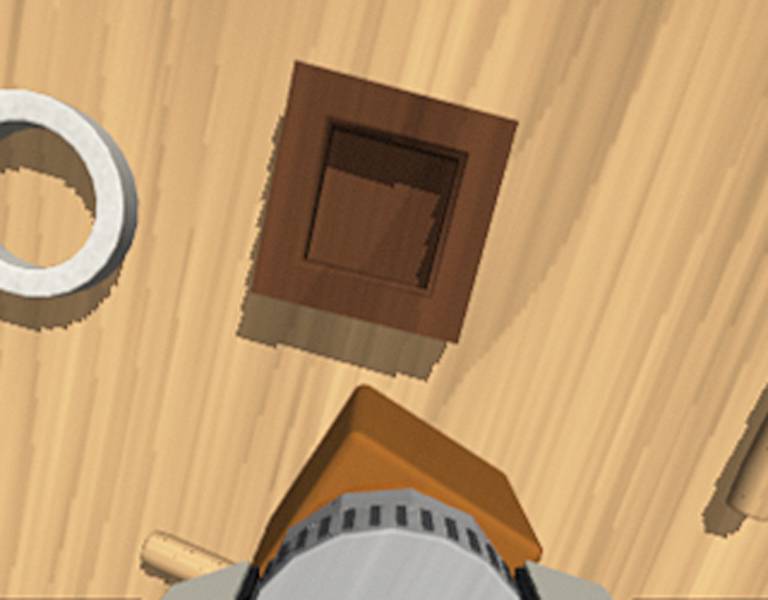

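The picture shows the block-top corners at crop (296,61), (518,122), (458,343) and (252,292). The recess mouth is at (330,120), (467,154), (430,293) and (304,260). The held jar's base edge runs from (360,387) to (505,475), and its body-top corners are at (358,433) and about (541,550).

Run:
```python
from h import *
np.set_printoptions(precision=4,suppress=True)
c=dict(K=np.load("K.npy"),T=np.load("b1T.npy"))
f=lambda u,v,z: on_z(c,((v+.5)/2.4-.5,160+(u+.5)/2.4-.5),z)[:2]
for name,z,q in(("top",.03,((296,61),(518,122),(458,343),(252,292))),("rec",.03,((330,120),(467,154),(430,293),(304,260)))):
    P=np.array([f(*p,z) for p in q]); E=np.roll(P,-1,0)-P
    a=np.arctan2(E[:,1],E[:,0])
    print(name,P.mean(0),np.linalg.norm(E,axis=1),((a+np.pi/4)%(np.pi/2))-np.pi/4)
zb=.2368-.072
a,b=f(360,387,zb),f(505,475,zb); e=b-a; print("jar edge",np.linalg.norm(e),"yaw",(np.arctan2(e[1],e[0])+np.pi/4)%(np.pi/2)-np.pi/4)
u=e/np.linalg.norm(e)
for n in([u[1],-u[0]],[-u[1],u[0]]): print("centre?",(a+b)/2+.0275*np.array(n))
a,b=f(358,433,zb+.062),f(541,550,zb+.062); e=b-a; print("jar top edge",np.linalg.norm(e),"yaw",(np.arctan2(e[1],e[0])+np.pi/4)%(np.pi/2)-np.pi/4)
```

```text
top [ 0.5253 -0.2177] [0.0992 0.0987 0.0991 0.0992] [0.0391 0.0418 0.0448 0.0424]
rec [ 0.526  -0.2172] [0.0618 0.0618 0.0599 0.0603] [0.0586 0.0323 0.0352 0.0635]
jar edge 0.053038537209268787 yaw -0.2676206688057172
centre? [ 0.5549 -0.3073]
centre? [ 0.5694 -0.2543]
jar top edge 0.05135190990271862 yaw -0.2994205973598789
```

```bash
python3 -m inch '[[[48,-2,0,0],[47,-1,0,0],[0,0,20,-0.168],[0,0,40,-0.167],[0,0,40,0],[0,0,0,0],[0,0,0,0]]]'
python3 - <<'E'
from h import *
s=observe();print(st(),go([.5255,-.2175,.112],2.191))
c=cam("wrist"); cv2.imwrite("pics/b2.png",c["img"])
E
```

```text
time: 10.0
tool_pos: [0.5277, -0.2136, 0.1421]
tool_rot: [3.141, 0.002, 2.197]
contact_force: [1.0, 0.7, -3.0]
opening: 0.057
{'time': 10.0, 'tool_pos': [0.5277, -0.2136, 0.1421], 'tool_rot': [3.1406, 0.0017, 2.1968], 'contact_force': [1.0451, 0.7017, -3.0049], 'opening': 0.057, 'qpos': [-0.5194, 0.4988, 1.5229, 0.0002, 1.118, -1.1455]} ([-1.8, -4.1, 30.1], np.float64(0.0057725683539979755))
```

```bash
python3 -m inch '[[[-2,-4,30,0.006],[0,0,0,0],[0,0,0,0]]]'
python3 - <<'E'
from h import *
print(st(),go([.5255,-.2175,.08],2.191))
c=cam("wrist"); cv2.imwrite("pics/b3full.png",c["img"]); np.save("b3T.npy",c["T"])
cv2.imwrite("pics/b3.png",cv2.resize(c["img"][120:320,190:450],None,fx=3,fy=3,interpolation=cv2.INTER_CUBIC))
E
```

```text
time: 10.42
tool_pos: [0.5257, -0.2184, 0.1124]
tool_rot: [3.14, 0.002, 2.19]
contact_force: [0.3, 0.3, -4.0]
opening: 0.0568
{'time': 10.425, 'tool_pos': [0.5257, -0.2184, 0.1124], 'tool_rot': [3.1404, 0.0023, 2.1898], 'contact_force': [0.2717, 0.2599, -4.0271], 'opening': 0.0568, 'qpos': [-0.5284, 0.532, 1.558, 0.0002, 1.0491, -1.1475]} ([0.9, 0.3, 32.4], np.float64(-0.0011606420550731578))
```

View pics/b3.png

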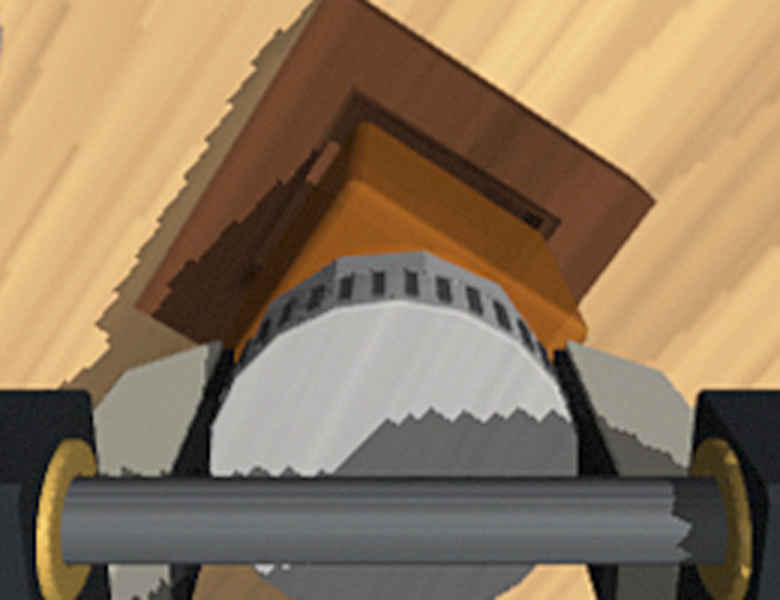

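The jar hovers just above the recess, with its base edge (368,122)-(540,222) parallel to the recess edge (352,90)-(560,218). I lower it gently.

```bash
python3 -m inch '[[[1,0,6,0],[0,0,4,0],[0,0,4,0],[0,0,0,0]]]'; python3 -m inch '[[[0,0,5,0],[0,0,4,0],[0,0,0,0]]]'
```

```text
time: 10.98
tool_pos: [0.5263, -0.2199, 0.1004]
tool_rot: [3.14, 0.009, 2.19]
contact_force: [-4.3, -4.8, 16.4]
opening: 0.0572
time: 11.35
tool_pos: [0.5245, -0.2178, 0.0874]
tool_rot: [-3.141, 0.001, 2.19]
contact_force: [0.8, -5.1, -1.8]
opening: 0.0574
```

It caught the rim briefly, then slid in. I continue to the floor.

```bash
python3 -m inch '[[[0,0,4,0],[0,0,3,0],[0,0,0,0],[0,0,0,0]]]'
python3 - <<'E'
from h import *
print(st(),go([.5255,-.2175,.08],2.191))
E
```

```text
time: 11.85
tool_pos: [0.5244, -0.2175, 0.0804]
tool_rot: [-3.141, 0.001, 2.19]
contact_force: [0.7, -5.2, -2.0]
opening: 0.0573
{'time': 11.85, 'tool_pos': [0.5244, -0.2175, 0.0804], 'tool_rot': [-3.1413, 0.0005, 2.1901], 'contact_force': [0.6932, -5.1672, -2.0004], 'opening': 0.0573, 'qpos': [-0.5279, 0.5707, 1.5923, -0.0006, 0.9783, -1.1469]} ([-0.6, 0.9, 0.4], np.float64(-0.0009256703305395853))
```

```bash
python3 -m inch '[[[0,0,1,0],[0,0,1,0],[0,0,0,0],[0,0,0,0]]]'
```

```text
time: 12.35
tool_pos: [0.5245, -0.2176, 0.0801]
tool_rot: [3.141, 0.002, 2.19]
contact_force: [-2.8, -3.8, 10.6]
opening: 0.057
```

It is home: TCP z is 0.0801 against 0.080 expected, with 10 N on the floor. Now I unscrew (negative roll), following the rise and watching the torque.

```bash
cat > t.py <<'E'
from h import *
s=observe(); print(st(),"tz",np.round(s["torque"],2))
E
python3 -m inch '[[[0,0,0,0],[0,0,-1,-0.08],[0,0,-0.3,-0.1],[0,0,-0.3,-0.1],[0,0,0,0]]]' 1 58; python3 t.py
python3 -m inch '[[[0,0,-0.3,-0.1],[0,0,-0.3,-0.1],[0,0,-0.3,-0.1],[0,0,0,0]]]'; python3 t.py
```

```text
time: 12.98
tool_pos: [0.5251, -0.2173, 0.0805]
tool_rot: [3.141, 0.002, 2.469]
contact_force: [2.8, -4.4, 0.7]
opening: 0.0567
{'time': 12.975, 'tool_pos': [0.5251, -0.2173, 0.0805], 'tool_rot': [3.1406, 0.0018, 2.4686], 'contact_force': [2.754, -4.362, 0.6882], 'opening': 0.0567, 'qpos': [-0.5276, 0.5705, 1.592, 0.0009, 0.9771, -1.4259]} tz [-0.72 -0.78 -0.03]
time: 13.48
tool_pos: [0.5242, -0.2172, 0.0813]
tool_rot: [3.141, 0.0, 2.767]
contact_force: [0.7, -3.4, 2.9]
opening: 0.0569
{'time': 13.475, 'tool_pos': [0.5242, -0.2172, 0.0813], 'tool_rot': [3.1414, 0.0, 2.7671], 'contact_force': [0.674, -3.3961, 2.9237], 'opening': 0.0569, 'qpos': [-0.5279, 0.5691, 1.592, 0.0002, 0.9805, -1.7243]} tz [-0.73 -0.28 -0.02]
```

The torque about z is near zero, where 0.3-0.6 N m was expected. I look before turning further.

Run:
```python
from h import *
c=cam("wrist"); a=c["img"]; 
cv2.imwrite("pics/u1.png",cv2.resize(a[100:330,180:460],None,fx=2.6,fy=2.6,interpolation=cv2.INTER_CUBIC))
```

```text
(no output)
```

View pics/u1.png

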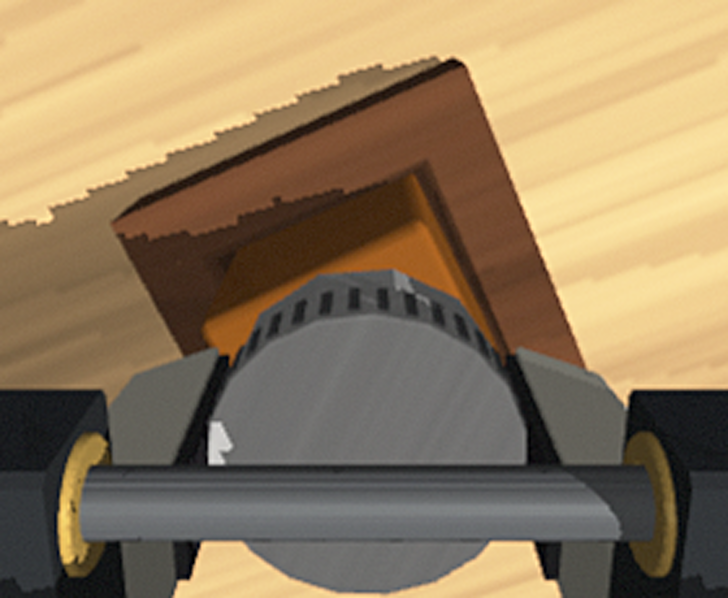

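The jar stayed square in the recess. The cap's brushed lines turned with the gripper, so the thread is turning (0.58 rad so far). I continue to about 1.1 rad and test the lift gently.

```bash
python3 -m inch '[[[0,0,-0.3,-0.1],[0,0,-0.3,-0.1],[0,0,-0.2,-0.1],[0,0,-0.2,-0.1],[0,0,-0.2,-0.1],[0,0,0,0]]]'; python3 t.py
python3 -m inch '[[[0,0,-0.2,-0.05],[0,0,0,0]]]'; python3 t.py
python3 -m inch '[[[0,0,-1.5,0],[0,0,0,0],[0,0,0,0]]]'; python3 t.py
```

```text
time: 14.28
tool_pos: [0.5242, -0.2169, 0.0824]
tool_rot: [3.141, 0.0, -3.016]
contact_force: [1.8, -2.1, 2.9]
opening: 0.0568
{'time': 14.275, 'tool_pos': [0.5242, -0.2169, 0.0824], 'tool_rot': [3.1412, 0.0, -3.0162], 'contact_force': [1.7988, -2.0956, 2.905], 'opening': 0.0568, 'qpos': [-0.5275, 0.5676, 1.5911, 0.0004, 0.9831, -2.2239]} tz [-0.4  -0.24  0.02]
time: 14.52
tool_pos: [0.5242, -0.2169, 0.0825]
tool_rot: [3.141, -0.0, -2.967]
contact_force: [0.5, -2.7, 2.9]
opening: 0.0568
{'time': 14.525, 'tool_pos': [0.5242, -0.2169, 0.0825], 'tool_rot': [3.1411, -0.0001, -2.9667], 'contact_force': [0.4715, -2.682, 2.8626], 'opening': 0.0568, 'qpos': [-0.5276, 0.5675, 1.591, 0.0004, 0.9834, -2.2735]} tz [-0.35 -0.18 -0.  ]
time: 14.9
tool_pos: [0.5239, -0.2168, 0.0836]
tool_rot: [3.141, -0.001, -2.964]
contact_force: [1.3, -1.2, -1.7]
opening: 0.057
{'time': 14.9, 'tool_pos': [0.5239, -0.2168, 0.0836], 'tool_rot': [3.1405, -0.0008, -2.964], 'contact_force': [1.2974, -1.1664, -1.6914], 'opening': 0.057, 'qpos': [-0.5277, 0.566, 1.5901, 0.0003, 0.9868, -2.2762]} tz [-0.1  -0.15 -0.03]
```

```bash
python3 -m inch '[[[0,0,-1.5,0],[0,0,0,0],[0,0,0,0],[0,0,0,0]]]'; python3 t.py; sleep 0; python3 t.py
```

```text
time: 15.4
tool_pos: [0.5242, -0.2172, 0.0856]
tool_rot: [3.142, 0.0, -2.963]
contact_force: [0.7, -1.0, -1.6]
opening: 0.0568
{'time': 15.4, 'tool_pos': [0.5242, -0.2172, 0.0856], 'tool_rot': [3.1416, 0.0001, -2.9634], 'contact_force': [0.6617, -0.9859, -1.6065], 'opening': 0.0568, 'qpos': [-0.5278, 0.5636, 1.588, 0.0001, 0.9899, -2.2769]} tz [-0.02 -0.19 -0.01]
{'time': 15.4, 'tool_pos': [0.5242, -0.2172, 0.0856], 'tool_rot': [3.1416, 0.0001, -2.9634], 'contact_force': [0.6617, -0.9859, -1.6065], 'opening': 0.0568, 'qpos': [-0.5278, 0.5636, 1.588, 0.0001, 0.9899, -2.2769]} tz [-0.02 -0.19 -0.01]
```

Run:
```python
from h import *
a=cam("wrist")["img"]; b=cam("side"); r,k=map(int,proj(b,[.5255,-.2175,.06]))
A=cv2.resize(a[150:300,220:420],None,fx=3,fy=3,interpolation=cv2.INTER_CUBIC)
B=cv2.resize(b["img"][r-40:r+35,k-50:k+50],(600,450),interpolation=cv2.INTER_CUBIC)
cv2.imwrite("pics/u2.png",cv2.resize(np.hstack([A,B]),(800,300)))
for l in("mouth","cap","jar"): print(l,[(round(d["conf"],2),d["at"]) for d in place_of("side",l)[:3]])
```

```text
mouth [(0.62, [150.7, 330.0])]
cap [(0.8, [312.2, 300.4]), (0.61, [254.9, 271.4]), (0.36, [152.4, 331.2])]
jar [(0.85, [173.9, 331.1]), (0.26, [223.9, 335.0])]
```

View pics/u2.png

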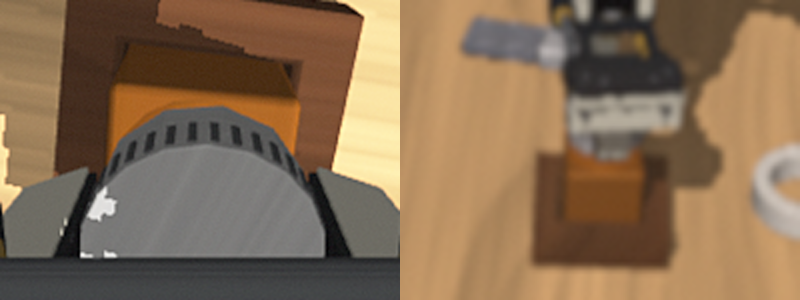

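```bash
for i in 1 2 3; do python3 -m inch '[[[0,0,0,0]]]' | grep force; done
python3 -m inch '[[[0,0,-1.5,0],[0,0,-1.5,0],[0,0,0,0]]]' | grep -E "pos|force"; for i in 1 2 3; do python3 -m inch '[[[0,0,0,0]]]' | grep force; done
python3 - <<'E'
from h import *
a=cam("wrist")["img"]
cv2.imwrite("pics/u3.png",cv2.resize(a[150:300,220:420],None,fx=3,fy=3,interpolation=cv2.INTER_CUBIC))
E
```

```text
contact_force: [0.8, -1.1, 0.1]
contact_force: [1.2, 0.3, -1.0]
contact_force: [1.0, -0.9, -1.1]
tool_pos: [0.5243, -0.2172, 0.0888]
contact_force: [0.2, -1.0, -0.1]
contact_force: [1.1, -0.8, -0.4]
contact_force: [0.7, -0.2, 0.7]
contact_force: [0.0, -1.1, 0.3]
```

View pics/u3.png

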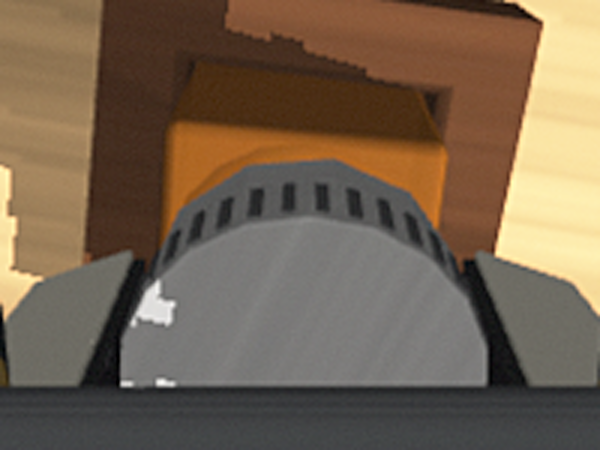

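The force is near zero, so no jar weight hangs on the cap, and the shoulder and neck ring now show below it. The threads have let go. I lift so the rim is about 20 mm above the mouth (TCP z about 0.110).

```bash
python3 -m inch '[[[0,0,-3,0],[0,0,-6,0],[0,0,-6,0],[0,0,-6,0],[0,0,0,0],[0,0,0,0],[0,0,0,0],[0,0,0,0]]]'
python3 - <<'E'
from h import *
print(st())
np.set_printoptions(precision=4,suppress=True)
c=cam("wrist"); a=c["img"]; b=cam("scene"); r,k=map(int,proj(b,[.5255,-.2175,.08]))
A=cv2.resize(a[120:270,220:420],None,fx=3,fy=3,interpolation=cv2.INTER_CUBIC)
B=cv2.resize(b["img"][r-35:r+40,k-50:k+50],(600,450),interpolation=cv2.INTER_CUBIC)
cv2.imwrite("pics/f.png",cv2.resize(np.hstack([A,B]),(800,300)))
for l,z in(("jar",.008),("mouth",.09)): print(l,[(round(d["conf"],2),d["at"],on_z(b,d["at"],z)[:2]) for d in place_of("scene",l)[:3]])
E
```

```text
time: 17.82
tool_pos: [0.5241, -0.2171, 0.1093]
tool_rot: [3.141, -0.0, -2.963]
contact_force: [-0.5, 0.3, -0.1]
opening: 0.0565
{'time': 17.825, 'tool_pos': [0.5241, -0.2171, 0.1093], 'tool_rot': [3.1412, -0.0003, -2.9634], 'contact_force': [-0.4612, 0.2656, -0.1139], 'opening': 0.0565, 'qpos': [-0.5278, 0.5341, 1.5642, 0.0001, 1.0438, -2.2769]}
jar [(0.94, [200.9, 236.3], array([ 0.521 , -0.2194])), (0.23, [285.6, 237.2], array([ 0.7656, -0.1737]))]
mouth [(0.86, [181.2, 233.4], array([ 0.5204, -0.2118]))]
```

View pics/f.png

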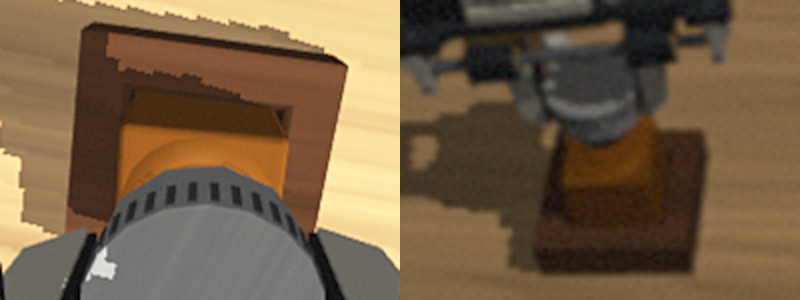

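The final picture shows the jar seated square in the block, with the cap held level above it. The force is near zero and the opening is 56.5 mm, so the cap is gripped. I hand it in.

```bash
python3 -c "
from h import *
print(hand_in()); print(st())"
```

```text
the job is handed in; nothing more can be done
None
the job is handed in; nothing more can be done
```

The jar stands in the recess with its cap unscrewed and held above the mouth. I handed the job in at about 17.8 s, and `hand_in()` gave no verdict.

- **Placing:** I gripped the square jar by its cap and turned it 0.33 rad to match the block. I then lowered it into the recess; it caught the rim briefly (16 N) and slid in. It touched the floor at TCP z 0.0801 against 0.080 expected, with about 10 N.
- **Unscrewing:** I turned the cap about 1.13 rad anticlockwise at 58 N of grip, following its rise. I then tested it with small lifts and raised it until the rim was about 19 mm above the mouth.

**Last checks**
- The force on the tool was about 0 N, so no jar weight hung on the cap. The opening was 56.5 mm, so the cap was still gripped, and the tool was level.
- The wrist and scene pictures showed the jar square in the recess.
- The scene network put the jar about 4 mm and the mouth about 8 mm from where I measured the block. That is within its usual scatter, and the wrist view agreed with a jar that was home.

**Open or disagreeing**
- The torque about z always read near 0 at rest, so the seal torque never showed. I judged the thread from pictures, the cap's rise and the lift tests instead.
- The first two lift readings, about -1.6 N, did not settle whether the jar was hanging; readings a little higher did.
- I did not measure the cap's angle to the jar directly. I estimate 1.1 to 1.3 rad.
- I did not check the bystanders again at the end; no move was planned near them at their height.

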